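# Free a glued stool frame from the ratchet cramp

### The job

The glue in the small stool frame has set. Lift the cramp's sprung pawl by its flat tab and hold it clear of the ratchet wheel until the sliding jaw has run all the way back, then let the pawl down onto the wheel again. Then lift the frame off the sloping bed and lay it flat and centred on the two bearers, its long side square across them, without dropping it, leaving the other things on the bench where they are.

Things in the scene. Friction and masses are not known exactly. Their poses are not given: they have to be found in the camera images.
- cramp: Grey steel cramp for gluing frames, fixed. Origin on the bench 112 mm under bed_center, z up, x level towards the high side of the bed, y level towards the fixed fence. The bed slopes up towards +x at 35 degrees. Bed measures below: u up the slope, v = y, n square off the bed, in mm from bed_center. The bed spans u -128 to 118, v -150 to 100; the pinion case lies beyond, to v = -250.
- bed_center (a point): Point under the middle of the clamped frame in the plane of its underside (axes level, as cramp), 8 mm above the bed plate. A 14 mm high ledge stops the frame at u = -110; a fixed fence 34 mm high stands along its +v side (v 75 to 97); the sliding jaw (36 mm high, u -86 to 86, sprung plywood pad) presses its -v side: pad face at v = -75 clamped, about -97 when back.
- pawl_tab (a point): Centre of the flat upright tab at the free end of the dark steel pawl: 12 mm thick (x, up the slope), 30 mm long (y), 30 mm high (z, square off the bed while down), the cramp's outermost part on its -y side, free on both flat faces, above and 65 mm beneath. Down: u 36, v -267, n 80. The pawl's bolt runs along x, 102 mm from here towards +y and 15 mm lower; the point turns with the pawl.
- pawl (a joint): Pawl angle, rad: 0 = nose fully down between two teeth of the ratchet wheel; grows as the tab is raised in an arc about the bolt; nose clear of the teeth above 0.17 (tab about 18 mm up); stop at 0.5. A spring holds it down, 2 to 5 N at the tab, and returns it when let go. The wheel (60 mm across, upright, axle along u at v -205, n 33, u 30 to 42) stands under the pawl's middle.
- jaw (a joint): How far the sliding jaw has backed off from the frame, m: 0 = clamped, 0.026 = all the way back at its stop. Springs drive it back by themselves within about 1.5 s while the pawl is held clear of the ratchet wheel, which it turns through a rack. If the pawl is let down early it catches a later tooth (every 6.7 mm) and the jaw stays there.
- frame_center (a point): Middle of the loose pine frame (about 0.3 kg), half-way up. 220 mm long (x), 150 wide (y), 28 thick (z); rails 32 mm wide; a middle stretcher 30 mm wide (x), 86 long (y), centred here, with an open window 63 mm (x) by 86 mm (y) on either side of it. At the start clamped on the bed, its x up the slope, z square off the bed; underside 8 mm above the bed plate, so fingertips fit just below it.
- bearers_mid (a point): Point midway between two fixed bearers, level with their tops, 42 mm above the bench: wooden battens 24 mm wide (x), 184 mm long (y), 30 mm high, on a 12 mm plywood base 250 x 190 mm, centre lines at x = +82 and -82 mm. z up. The frame lies right with its centre above this point and its long side along this x (either way round), bridging both bearers.
- carton: Bystander: white carton of staples, 125 x 62 x 45 mm, loose on the bench; origin under its middle.
- glue: Bystander: white glue bottle, 62 mm across, 170 mm tall, standing loose; origin under its middle.
- crank: Bystander: the cramp's loose hand crank, a dark steel bar 150 mm long with an upright wooden handle 102 mm tall at its +x end and a square socket at the other; origin on the bench under the bar's middle.
- hammer: Bystander: hammer 220 mm long lying loose along its x; origin under its middle.

How it is judged:
By the outcome, as a careful person would: the job done as asked, in the order asked, and still so for the second after the job is handed in, with the robot touching nothing.
It also fails if it takes over 56 s, if anything falls off the work surface, if the arm or the gripper's body presses on something with over 40 N, if the wrist force passes 120 N, or if a joint passes its speed limit or range.

### The arm

A 6-joint arm with a two-finger parallel gripper is mounted at the origin on the work surface. World frame = base frame: x ahead of the robot, y to its left, z up, the work surface at z = 0. Lengths are in mm, angles in rad, forces in N, time in s.
With the tool pointing down it reaches from about 350 to 775 mm from the base axis. Payload 7.3 kg.
Tool frame: the origin (TCP) lies between the finger pads; the fingertips stand 14 mm ahead of it and the grasp point (between the pads) lies 5 mm behind it; y points along the fingers, z is the direction in which the jaws open and shut, and the axes are right-handed (so a half turn about y gives the same grasp; the last joint's range is limited). The gripper opens to 92 mm and grips with 3 to 60 N. Pads are 19 mm wide; open, the fingers measure 130 mm over their backs; the gripper's body (75 mm by 190 mm) begins 47 mm behind the grasp point.
Start: joints at [1.146, 0.342, 1.524, -0, 1.275, -0.146], TCP at [144.465, 504.751, 240.741] pointing down, gripper open.
Joint ranges: [-2.53, 2.53], [-0.77, 2.02], [0.04, 2.7], [-1, 4.14], [0.28, 2.66], [-3.11, 3.11]. Speed limits (rad/s): [2.57, 2.57, 3.14, 3.14, 3.14, 3.14].

### API

Orientations are given as [roll, pitch, yaw] about the fixed x, y, z axes, in that order (R = Rz(yaw) Ry(pitch) Rx(roll)).
In Python, from plant import bot, vision, job gives the robot as it stands. The module is installed in compiled form; this text tells all that it offers.
- The arm moves only by the tool arm_command, never from a script. Its argument "deltas" is a list of rows, each a list of 4 numbers: the shift along the tool's x, y, z in m, then the turn about the tool's y in degrees. In form: [[x, y, z, twist], ...]. A call has 1 to 5 rows; each row shifts and turns the commanded pose from where the row before left it, along the tool's axes as they then stand; what a row does not reach is not made up. A row lasts 1/10 s, in which the tool goes at most 50 mm and 8.59 degrees, less where a joint would pass 70% of its speed; a pose out of reach is approached as far as the arm can. A call is refused whole if a number of a shift passes 0.05 or a number of a turn 8.59, either way. A call with a gripper value outside its range is refused whole. "claw" is the closure in counts, from 0 (fully open) to 255 (shut), set as the call begins (left out, the last holds). The fingers move at their own pace and stop on an object; the grip force is fixed at half the most. Time passes only in rows, so rows that do not move let the fingers close. It gives the time, the measured TCP pose, the force and the opening at its end, in the units of the state.
- bot.get_obs(): the state, without advancing time (a new reading comes with each control period).
- vision.capture(name): name is "scene" or "top" or "wrist"; returns a dict with "img" (480x640x3 uint8, red, green, blue), "camera_matrix" (3x3 intrinsics, pixels), "world_to_cam" (4x4, takes a point from world to camera coordinates); the wrist camera has in their place "mount" (4x4, takes a point from camera to tool coordinates, whose origin is the TCP and whose axes are the tool frame's). Camera axes: x right, y down, z forward; pixel columns grow to the right and rows downward; lengths in mm; the calibration is good to about 2 mm. A picture is of the moment at which its call begins: read the wrist's pose just before it. There is no depth.
- job.close_job(): hands the job in, once; it reports no verdict.
Trained networks look in a picture, given as the dict that the camera call returned (one of the last four; its "shot" number tells which), for a name from the list of things; names that differ only in an ending like _2 or _b are one class to them, and where a whole thing is asked for, a point or a joint stands for the part that bears it (a point fixed in the world has none). Each returns a list of dicts, best first, with "confidence" (0 to 1); they miss things now and then, are a little off and sometimes report something else, mostly with a low value. They report only what shows in the picture. A call takes as long as a camera call.
- vision.find_in(picture, name): "xyz" ([x, y, z] in mm, in the coordinates of the camera as it stood for that picture, good to about 4 mm: the middle of the surface that is visible of it).
- vision.regions_of(picture, name): "mask" (480x640 bool, what is visible of it).
The state is a dict: "time": time; "joint_positions": joint angles; "dq": joint speeds; "tau": joint torques, N m; "tool_pos": TCP position; "tcp_rot": TCP orientation; "contact_force": force on the tool from outside, world axes, zero at the start; "moment": the same for the moment, N m; "grip_width": finger opening in mm.
Only numpy, scipy, OpenCV 4.12 (cv2) and the standard library are available. Lean on these libraries where they do the work, as an engineer would, in place of code of your own. Each camera call takes 0.05 s, during which the arm holds its last target. There are 200 camera calls.

## Working session

There is one attempt and no reset: what is moved stays moved. The work goes in short steps, Python scripts to look and compute and a tool call to move; the robot and the scene stay as the last step left them, time stands still between calls to the robot, and variables do not carry over. Pictures are saved under pics/ and viewed, about 8 in all and at most 12, crops included, and the job is handed in when it is done.

Besides the shell and the picture viewer there is one more tool, called after "Emit:" in YAML: its name, and indented under it one key for each argument. arm_command: Moves the arm, as the interface text tells. Its arguments: {"type":"object","properties":{"deltas":{"type":"array","items":{"type":"array","items":{"type":"number"}}},"claw":{"type":"number"}},"required":["deltas"]}

```bash
ls; mkdir -p pics; cat > look.py <<'E'
from plant import bot, vision, job
import cv2, numpy as np
E
python3 - <<'E'
from look import *
o=bot.get_obs(); print(o)
for c in ("scene","top"):
    p=vision.capture(c); cv2.imwrite(f"pics/{c}0.png",p["img"][:,:,::-1])
    np.savez(f"{c}.npz",K=p["camera_matrix"],T=p["world_to_cam"])
    Ti=np.linalg.inv(p["world_to_cam"]); print(c,Ti.round(3).tolist(),p["camera_matrix"].tolist())
    for n in ["cramp","pawl","pawl_tab","frame_center","bearers_mid","bed_center","jaw","carton","glue","crank","hammer"]:
        try:
            for d in vision.find_in(p,n)[:2]: print(c,n,(Ti@np.append(d["xyz"],1))[:3].round(1),round(d["confidence"],2))
        except Exception as e: print(n,e)
E
```

```text
pics
{'time': 0.0, 'joint_positions': array([ 1.14599782e+00,  3.42723057e-01,  1.52503005e+00,  9.23686542e-06,
        1.27540918e+00, -1.46018283e-01]), 'dq': array([-5.70883646e-04,  6.53896669e-05,  1.70117338e-03,  1.62351776e-05,
        2.22439237e-04, -1.08781567e-04]), 'tau': array([-4.57344740e-04, -4.31244314e+01, -2.44219261e+01,  7.15784915e-02,
        5.61089139e-02, -1.42144786e-04]), 'tool_pos': array([144.29189508, 504.37130463, 240.04023238]), 'tcp_rot': array([-1.57234798e+00,  2.37120764e-04, -2.78783099e-01]), 'contact_force': array([-0.23530847, -0.65014683,  0.27082918]), 'moment': array([ 0.03247214, -0.00684892, -0.02304687]), 'grip_width': 91.90712515134986}
scene [[0.003, 0.872, -0.49, 1128.491], [1.0, -0.005, -0.003, -20.121], [-0.005, -0.49, -0.872, 1169.107], [0.0, 0.0, 0.0, 1.0]] [[450.8738855340545, 0.0, 319.7565389502438], [0.0, 450.8738855340545, 246.58995329036634], [0.0, 0.0, 1.0]]
scene cramp [681.2 -82.9 130.4] 0.91
scene cramp [733.2 236.3 111. ] 0.3
scene pawl [ 601.8 -201.9  194.2] 0.72
scene pawl_tab [ 597.1 -200.8  197.1] 0.87
scene frame_
[... 333 characters left out ...]
68], [-1.0, 0.009, 0.02, -41.166], [-0.021, -0.154, -0.988, 1056.736], [0.0, 0.0, 0.0, 1.0]] [[443.6369831229143, 0.0, 318.8626931258861], [0.0, 443.6369831229143, 243.46074857611436], [0.0, 0.0, 1.0]]
top cramp [606.5 -88.  130.8] 0.82
top pawl [ 591.9 -193.6  197.3] 0.85
top pawl [700.3 239.5 109.9] 0.37
top pawl_tab [ 597.1 -196.2  198. ] 0.85
top frame_center [616.2  36.7 141.5] 0.73
top frame_center [607.2 -68.7 145. ] 0.43
top bearers_mid [476.3 321.9  14.8] 0.96
top bed_center [603.4 -85.1 129.3] 0.67
top bed_center [605.9 -73.5 142.1] 0.52
top carton [ 420.3 -420.2   43.5] 0.65
top glue [702.6 239.2 112.1] 0.82
top crank [365.7 -57.6  13.1] 0.91
top hammer [ 663.7 -412.8   22. ] 0.62
```

View pics/scene0.png

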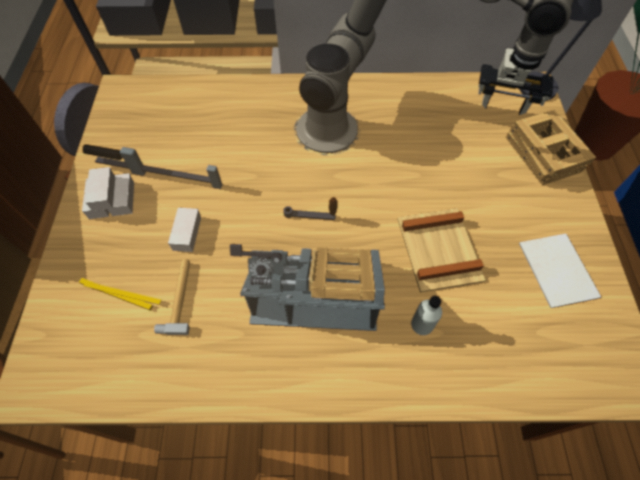

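View pics/top0.png

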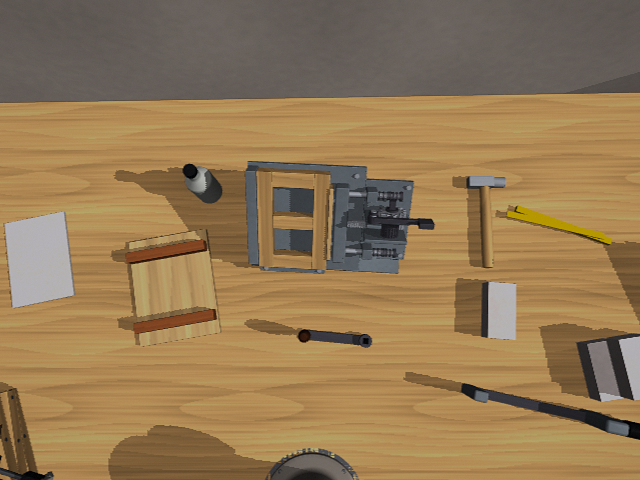

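```bash
cat >> look.py <<'E'
from scipy.optimize import minimize
from scipy.spatial.transform import Rotation as Rot
from itertools import product
def box(c,s): return np.array([np.array(c)+np.array(s)*k/2 for k in product((-1,1),repeat=3)])
FR=[box((0,y,0),(220,32,28)) for y in(-59,59)]+[box((x,0,0),(32,150,28)) for x in(-94,94)]+[box((0,0,0),(30,90,28))]
BR=[box((x,0,-15),(24,184,30)) for x in(-82,82)]
Rb=Rot.from_euler('y',-35,degrees=True).as_matrix()
def px(P,K,T):
    c=P@T[:3,:3].T+T[:3,3]; u=c@K.T; return u[:,:2]/u[:,2:]
S=4
def sil(parts,R,t,K,T):
    m=np.zeros((480*S,640*S),np.uint8)
    for b in parts:
        h=cv2.convexHull((px(b@R.T+t,K,T)*S+S/2).astype(np.float32)); cv2.fillConvexPoly(m,h.astype(np.int32),1)
    return m
def pose_bed(q): # world pose of frame clamped: q=x,y,yaw of bed_center
    Rz=Rot.from_euler('z',q[2]).as_matrix(); return Rz@Rb, np.array([q[0],q[1],112])+Rz@Rb@[0,0,14]
def pose_flat(z): return lambda q:(Rot.from_euler('z',q[2]).as_matrix(),np.array([q[0],q[1],z]))
def fit(parts,pose,masks,cams,q0):
    ms=[cv2.resize(m.astype(np.uint8),None,fx=S,fy=S,interpolation=cv2.INTER_NEAREST) for m in masks]
    def cost(q):
        s=0
        for m,(K,T) in zip(ms,cams):
            r=sil(parts,*pose(q),K,T); s-=(r&m).sum()/((r|m).sum())
        return s/len(ms)
    q0=np.array(q0,float)
    for d in (1,.4):
        r=minimize(cost,q0,method='Nelder-Mead',options=dict(initial_simplex=q0+d*np.array([[0,0,0],[15,0,0],[0,15,0],[0,0,.1]]),xatol=.05,fatol=1e-5)); q0=r.x
    return r.x,-r.fun
E
python3 - <<'E'
from look import *
ms=[];bs=[];cams=[]
for c in ("scene","top"):
    p=vision.capture(c); cams.append((p["camera_matrix"],p["world_to_cam"]))
    r=vision.regions_of(p,"frame_center"); m=r[0]["mask"]; print(c,r[0]["confidence"],m.sum()); ms.append(m)
    h=cv2.cvtColor(p["img"],cv2.COLOR_RGB2HSV).astype(int)
    uv=px(np.array([[480,325,42.]]),*cams[-1])[0]
    yy,xx=np.mgrid[:480,:640]; rg=p["img"].astype(float)
    b=(rg[...,0]/(rg[...,1]+1)>1.6)&(rg[...,0]>60)&(np.hypot(xx-uv[0],yy-uv[1])<70); bs.append(b); print("bars",b.sum(),uv)
    for n in("pawl_tab","pawl"):
        r=vision.regions_of(p,n)
        if r: k=np.argwhere(r[0]["mask"]); print(n,r[0]["confidence"],k.min(0),k.max(0))
    o=p["img"].copy(); o[m]=o[m]//2+[0,120,0]; o[b]=[0,0,255]; cv2.imwrite(f"pics/{c}1.png",o[:,:,::-1])
for sel in ([0],[1],[0,1]):
    g=lambda l:[l[i] for i in sel]
    print(sel,"bed",fit(FR,pose_bed,g(ms),g(cams),[625,40,0]),"bear",fit(BR,pose_flat(42),g(bs),g(cams),[480,325,0.1]), )
q,_=fit(FR,pose_bed,ms,cams,[625,40,0]); R,t=pose_bed(q); tab=np.array([q[0],q[1],112])+R@[36,-267,80]; print("tab",tab,[px(tab[None],*c) for c in cams])
tiles=[]
for c,s,(x0,y0) in (("scene",0,(225,220)),("top",1,(240,150))):
    im=cv2.imread(f"pics/{c}0.png").copy()
    im=cv2.resize(im[y0:y0+120,x0:x0+210],None,fx=3.8,fy=3.8-1.3,interpolation=cv2.INTER_CUBIC) if 0 else cv2.resize(im[y0:y0+125,x0:x0+250 if s==0 else x0+210],None,fx=2.4,fy=2.4,interpolation=cv2.INTER_CUBIC)
    def dr(parts,R,t):
        for b in parts:
            hh=cv2.convexHull(((px(b@R.T+t,*cams[s])-[x0,y0])*2.4).astype(np.float32)).astype(int); cv2.polylines(im,[hh],True,(0,0,255),1)
    dr(FR,R,t); dr([box((0,0,0),(12,30,30))],R,tab)
    tiles.append(cv2.copyMakeBorder(im,0,0,0,600-im.shape[1],cv2.BORDER_CONSTANT))
cv2.imwrite("pics/ov.png",np.vstack(tiles))
E
```

```text
scene 0.82 2820
bars 1036 [440.93340155 241.42742491]
pawl_tab 0.61 [245 230] [258 281]
pawl 0.85 [243 229] [259 280]
top 0.89 5326
bars 1637 [168.59393681 286.08045344]
pawl_tab 0.93 [216 369] [228 432]
pawl 0.7 [216 367] [229 433]
[0] bed (array([ 6.21984821e+02,  3.38437104e+01, -6.26682925e-02]), np.float64(0.9418270854441068)) bear (array([4.81827270e+02, 3.28145564e+02, 2.05033960e-01]), np.float64(0.6674988926025852))
[1] bed (array([ 6.22589590e+02,  3.30130674e+01, -6.10314104e-02]), np.float64(0.9500833456178348)) bear (array([4.82078100e+02, 3.24151212e+02, 1.65071680e-01]), np.float64(0.8248778180671607))
[0, 1] bed (array([ 6.22304857e+02,  3.34638736e+01, -6.66123802e-02]), np.float64(0.9435526765191122)) bear (array([4.81837856e+02, 3.24819715e+02, 1.68466295e-01]), np.float64(0.7410521244641908))
tab [ 588.17222465 -231.85256623  198.18091525] [array([[235.33213025, 248.94510715]]), array([[424.64060913, 224.08305046]])]
```

View pics/ov.png

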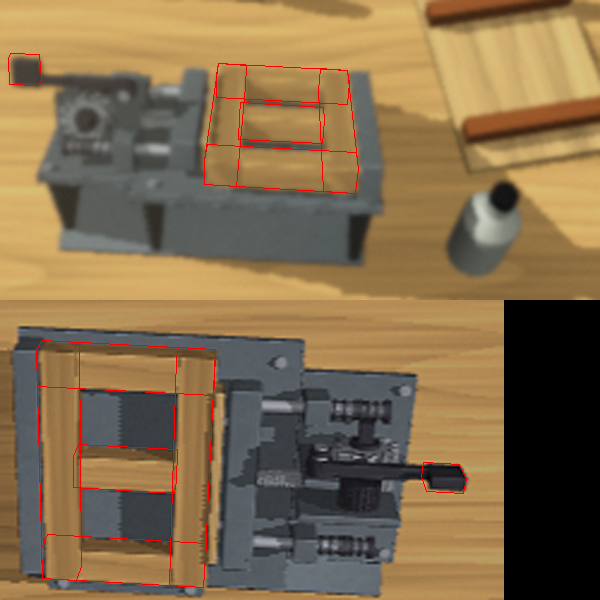

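Both views show the frame outline and the predicted tab box sitting on the image (tab at scene px ~(235,249), top ~(425,224)). That gives cramp yaw of about -0.065 and bed centre of about (622,33). I'll move above the tab, with the opening along the cramp's x.

Emit:
arm_command:
  deltas:
    - [0,-0.012,0,7.78]
    - [0,-0.012,0,7.78]
    - [0,-0.012,0,7.78]
    - [0,-0.012,0,7.78]
    - [0,-0.012,0,7.78]
  claw: 0

```text
time: 2.1
tool_pos: [144.4, 504.7, 301.2]
tcp_rot: [-1.571, 0.0, -0.963]
contact_force: [0.0, -0.3, 1.0]
grip_width: 91.7
```

Emit:
arm_command:
  deltas:
    - [0,0,0,7.78]
    - [0,0,0,7.78]
    - [0,0,0,7.78]
    - [0,0,0,7.78]
    - [0,0,0,7.78]

```text
time: 2.6
tool_pos: [144.5, 504.7, 300.7]
tcp_rot: [-1.571, 0.0, -1.642]
contact_force: [-0.4, 0.0, -0.2]
grip_width: 91.9
```

Emit:
arm_command:
  deltas:
    - [0.02,0,0.014,0]
    - [0.035,0,0.0245,0]
    - [0.035,0,0.0245,0]
    - [0.035,0,0.0245,0]
    - [0.035,0,0.0245,0]

```text
time: 3.1
tool_pos: [246.1, 336.3, 300.8]
tcp_rot: [-1.57, 0.0, -1.636]
contact_force: [0.5, -0.4, 0.7]
grip_width: 91.7
```

Emit:
arm_command:
  deltas:
    - [0.035,0,0.0245,0]
    - [0.035,0,0.0245,0]
    - [0.035,0,0.0245,0]
    - [0.035,0,0.0245,0]
    - [0.035,0,0.0245,0]

```text
time: 3.6
tool_pos: [357.0, 153.4, 301.0]
tcp_rot: [-1.57, 0.0, -1.637]
contact_force: [-0.1, 0.2, 0.3]
grip_width: 92.0
```

Emit:
arm_command:
  deltas:
    - [0.035,0,0.0245,0]
    - [0.035,0,0.0245,0]
    - [0.035,0,0.0245,0]
    - [0.035,0,0.0245,0]
    - [0.035,0,0.0245,0]

```text
time: 4.1
tool_pos: [467.8, -29.4, 300.9]
tcp_rot: [-1.57, 0.0, -1.637]
contact_force: [0.7, 1.1, -0.0]
grip_width: 91.7
```

Emit:
arm_command:
  deltas:
    - [0.035,0,0.0245,0]
    - [0.035,0,0.0245,0]
    - [0.035,0,0.0245,0]
    - [0.025,0,0.0175,0]
    - [0,0,0,0]

```text
time: 4.6
tool_pos: [550.4, -166.7, 299.4]
tcp_rot: [-1.571, -0.0, -1.64]
contact_force: [-0.4, 0.2, -0.8]
grip_width: 91.6
```

Emit:
arm_command:
  deltas:
    - [0.031,0,0.021,0]
    - [0.031,0,0.021,0]
    - [0,0,0,0]

```text
time: 4.9
tool_pos: [587.9, -230.6, 299.2]
tcp_rot: [-1.572, -0.0, -1.639]
contact_force: [-0.4, -0.3, -0.0]
grip_width: 92.0
```

```bash
cat >> look.py <<'E'
def wrist():
    o=bot.get_obs(); p=vision.capture("wrist")
    Tt=np.eye(4); Tt[:3,:3]=Rot.from_euler('xyz',o["tcp_rot"]).as_matrix(); Tt[:3,3]=o["tool_pos"]
    return p,np.linalg.inv(Tt@p["mount"]),o
Q=np.array([622.3,33.3,-.0645])
def bed(u,v,n):
    R,_=pose_bed(Q); return np.array([Q[0],Q[1],112])+R@[u,v,n]
def wdraw(im,parts,R,t,K,T,col=(255,0,0)):
    for b in parts:
        cv2.polylines(im,[cv2.convexHull(px(b@R.T+t,K,T).astype(np.float32)).astype(int)],True,col,1)
E
python3 - <<'E'
from look import *
p,T,o=wrist(); K=p["camera_matrix"]; print(o["tool_pos"],o["tcp_rot"],o["time"])
im=p["img"].copy(); R,t=pose_bed(Q)
wdraw(im,[box((0,0,0),(12,30,30))],R,bed(36,-267,80),K,T); wdraw(im,FR,R,t,K,T); cv2.imwrite("pics/w1.png",im[:,:,::-1])
for d in vision.find_in(p,"pawl_tab")[:1]: print((np.linalg.inv(T)@np.append(d["xyz"],1))[:3],d["confidence"])
print(bed(36,-267,80),px(np.array([bed(36,-267,80)]),K,T))
E
```

```text
[ 587.90800783 -230.62677666  299.24940534] [-1.57170273e+00 -3.78359337e-04 -1.63910950e+00] 4.9
[ 595.58082109 -188.69369416  195.41067918] 0.65
[ 588.7278924  -232.08794893  198.18091525] [[326.35991843 245.7917388 ]]
```

View pics/w1.png

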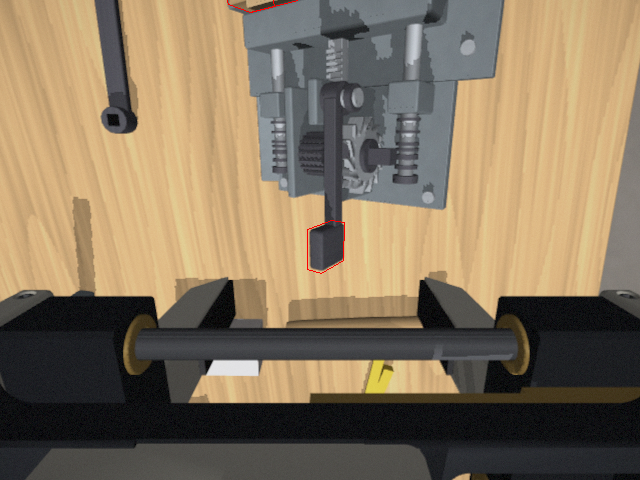

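Emit:
arm_command:
  deltas:
    - [0,0.025,0.001,0]
    - [0.001,0.03,0,0]
    - [0,0.03,0,0]
    - [0,0.021,0,0]
    - [0,0,0,0]

```text
time: 5.5
tool_pos: [586.2, -226.7, 192.1]
tcp_rot: [-1.577, 0.003, -1.635]
contact_force: [0.0, -0.1, -0.6]
grip_width: 92.1
```

Emit:
arm_command:
  deltas:
    - [0,0,0,0]
    - [0,0,0,0]
    - [0,0,0,0]
    - [0,0,0,0]
    - [0,0,0,0]
  claw: 255

```text
time: 6.0
tool_pos: [588.3, -229.1, 195.3]
tcp_rot: [-1.57, -0.0, -1.637]
contact_force: [-0.6, 0.4, -0.7]
grip_width: 56.4
```

Emit:
arm_command:
  deltas:
    - [0,0,0,0]
    - [0,0,0,0]
    - [0,0,0,0]

```text
time: 6.3
tool_pos: [588.1, -229.1, 194.6]
tcp_rot: [-1.571, 0.0, -1.637]
contact_force: [-0.2, -0.3, -0.1]
grip_width: 32.4
```

Emit:
arm_command:
  deltas:
    - [0,0,0,0]
    - [0,0,0,0]
    - [0,0,0,0]

```text
time: 6.6
tool_pos: [588.5, -229.1, 194.7]
tcp_rot: [-1.57, -0.0, -1.637]
contact_force: [1.5, -1.0, -1.1]
grip_width: 24.7
```

Emit:
arm_command:
  deltas:
    - [-0.001,-0.0045,-0.0032,0]
    - [-0.0013,-0.0045,-0.0032,0]
    - [-0.0016,-0.0045,-0.0032,0]
    - [-0.0019,-0.0045,-0.0032,0]
    - [-0.0022,-0.0045,-0.0032,0]

```text
time: 7.1
tool_pos: [574.0, -220.4, 216.7]
tcp_rot: [-1.567, -0.0, -1.638]
contact_force: [9.0, 0.5, -9.2]
grip_width: 25.4
```

Emit:
arm_command:
  deltas:
    - [0,0,0,0]
    - [0,0,0,0]
    - [0,0,0,0]

```text
time: 7.4
tool_pos: [574.0, -220.4, 216.7]
tcp_rot: [-1.568, -0.0, -1.638]
contact_force: [7.5, -0.6, -6.9]
grip_width: 25.3
```

```bash
python3 - <<'E'
from look import *
o=bot.get_obs(); print({k:np.round(o[k],2) for k in("tool_pos","contact_force","grip_width","time")})
p,T,o=wrist(); q=vision.capture("scene")
cv2.imwrite("pics/w2.png",np.vstack([p["img"][0:300],cv2.resize(q["img"][220:345,225:485],(640,300),interpolation=cv2.INTER_CUBIC)])[:,:,::-1])
E
```

```text
{'tool_pos': array([ 574.03, -220.35,  216.74]), 'contact_force': array([ 7.54, -0.64, -6.87]), 'grip_width': np.float64(25.33), 'time': np.float64(7.4)}
```

View pics/w2.png

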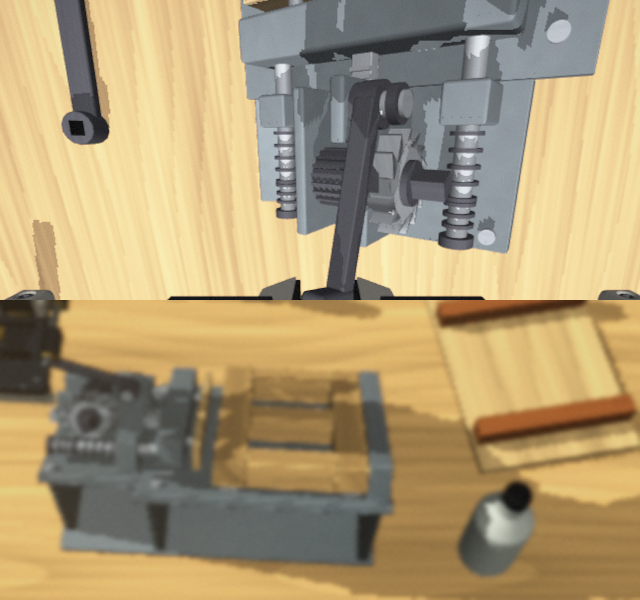

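The pawl is gripped and raised, its nose is off the wheel, and the jaw is moving back with a gap opening beside the frame (bottom crop, px ~(210,430)). I'll hold it there.

Emit:
arm_command:
  deltas:
    - [0,0,0,0]
    - [0,0,0,0]
    - [0,0,0,0]
    - [0,0,0,0]
    - [0,0,0,0]

```text
time: 8.0
tool_pos: [574.0, -220.4, 216.7]
tcp_rot: [-1.568, -0.0, -1.638]
contact_force: [7.4, -1.1, -7.1]
grip_width: 25.2
```

Emit:
arm_command:
  deltas:
    - [0,0,0,0]
    - [0,0,0,0]
    - [0,0,0,0]
    - [0,0,0,0]
    - [0,0,0,0]

```text
time: 8.5
tool_pos: [574.0, -220.4, 216.7]
tcp_rot: [-1.568, -0.0, -1.638]
contact_force: [7.9, -1.3, -6.2]
grip_width: 25.9
```

Emit:
arm_command:
  deltas:
    - [0,0,0,0]
    - [0,0,0,0]
    - [0,0,0,0]
    - [0,0,0,0]
    - [0,0,0,0]

```text
time: 9.0
tool_pos: [574.0, -220.4, 216.7]
tcp_rot: [-1.568, -0.0, -1.638]
contact_force: [7.1, -1.5, -6.5]
grip_width: 25.7
```

```bash
python3 - <<'E'
from look import *
p,T,o=wrist(); q=vision.capture("top"); K,Tt=q["camera_matrix"],q["world_to_cam"]; a=q["img"].copy()
R,t=pose_bed(Q)
r=vision.regions_of(q,"frame_center"); print(fit(FR,pose_bed,[r[0]["mask"]],[(K,Tt)],Q))
a=cv2.resize(a[150:285,235:445],None,fx=3.8,fy=3.8,interpolation=cv2.INTER_CUBIC)
for v,c in((-75,(0,255,0)),(-97,(255,0,0))):
    l=(px(np.array([bed(-86,v,28),bed(86,v,28)]),K,Tt)-[235,150]+.5)*3.8
    cv2.line(a,*[tuple(int(k) for k in e) for e in l],c,1)
cv2.imwrite("pics/t3.png",a[:,:,::-1]); np.save("w3.npy",p["img"])
E
```

```text
(array([ 6.22181126e+02,  3.30707074e+01, -6.23408869e-02]), np.float64(0.9626952324575384))
```

View pics/t3.png

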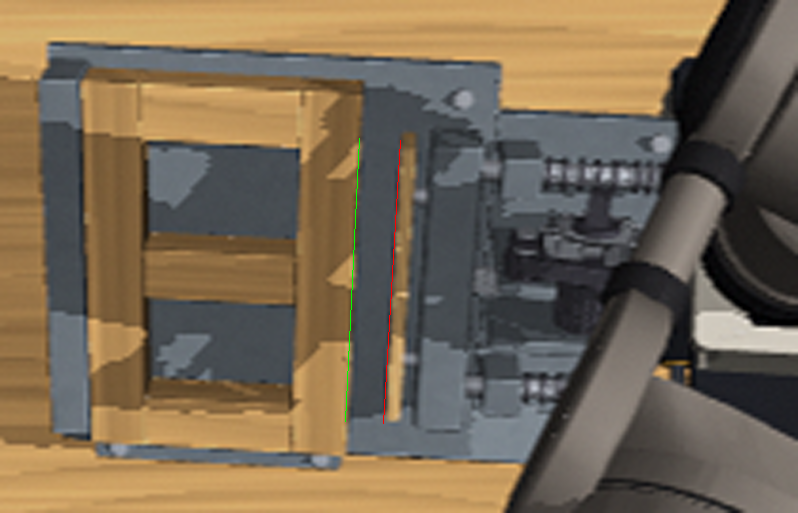

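The jaw pad now sits at the fully-back line (red, px ~(400,280)), with a clear gap beside the frame. I'll let the pawl down.

Emit:
arm_command:
  deltas:
    - [0.0022,0.0045,0.0032,0]
    - [0.0019,0.0045,0.0032,0]
    - [0.0016,0.0045,0.0032,0]
    - [0.0013,0.0045,0.0032,0]
    - [0.001,0.0045,0.0032,0]

```text
time: 9.65
tool_pos: [588.7, -228.9, 195.0]
tcp_rot: [-1.57, 0.0, -1.636]
contact_force: [-0.8, 3.5, 11.0]
grip_width: 24.6
```

Emit:
arm_command:
  deltas:
    - [0,0,0,0]
    - [0,0,0,0]
    - [0,0,0,0]

```text
time: 9.95
tool_pos: [588.6, -229.0, 195.2]
tcp_rot: [-1.57, -0.0, -1.636]
contact_force: [2.8, 2.8, 6.2]
grip_width: 24.6
```

Emit:
arm_command:
  deltas:
    - [0,0,0,0]
    - [0,0,0,0]
    - [0,0,0,0]
    - [0,0,0,0]
    - [0,0,0,0]
  claw: 0

```text
time: 10.45
tool_pos: [587.8, -229.2, 194.3]
tcp_rot: [-1.572, 0.0, -1.637]
contact_force: [0.0, 0.4, -0.6]
grip_width: 59.5
```

Emit:
arm_command:
  deltas:
    - [0,-0.005,0,0]
    - [0,-0.02,0,0]
    - [0,-0.03,0,0]
    - [0,-0.03,0,0]
    - [0,-0.03,0,0]

```text
time: 10.95
tool_pos: [587.9, -229.0, 311.3]
tcp_rot: [-1.571, -0.0, -1.637]
contact_force: [1.1, -0.5, -1.0]
grip_width: 90.9
```

```bash
python3 - <<'E'
from look import *
p,T,o=wrist(); im=p["img"].copy(); R,t=pose_bed(Q)
wdraw(im,[box((0,0,0),(12,30,30))],R,bed(36,-267,80),p["camera_matrix"],T); print(o["tool_pos"],o["tcp_rot"])
cv2.imwrite("pics/w4.png",im[:300,:,::-1])
# frame grasp target: rail v=-59, u, n
for u in(-46,-42,-38):
    for n in (15,17): print(u,n,bed(u,-59,n).round(1))
E
```

```text
[ 587.93827035 -228.9962883   311.32440469] [-1.57061439e+00 -1.11968742e-04 -1.63670608e+00]
-46 15 [572.3 -22.6  97.9]
-46 17 [571.2 -22.5  99.5]
-42 15 [575.6 -22.8 100.2]
-42 17 [574.4 -22.7 101.8]
-38 15 [578.8 -23.  102.5]
-38 17 [577.7 -22.9 104.1]
```

View pics/w4.png

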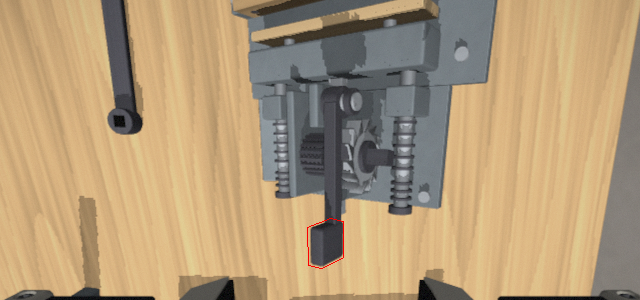

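Pawl is back down on the wheel: the tab (px ~(325,245)) sits in its "down" outline. Next I'll turn and go over the jaw-side rail with the claw preset narrow.

Emit:
arm_command:
  deltas:
    - [0,0,0,-8.19]
    - [0,0,0,-8.19]
    - [0,0,0,-8.19]
    - [0,0,0,-8.19]
    - [0,0,0,-8.19]
  claw: 156

```text
time: 11.5
tool_pos: [588.0, -229.1, 309.9]
tcp_rot: [-1.571, -0.0, -0.916]
contact_force: [-0.3, 0.1, 0.1]
grip_width: 56.3
```

Emit:
arm_command:
  deltas:
    - [0,0,0,-8.19]
    - [0,0,0,-8.19]
    - [0,0,0,-8.19]
    - [0,0,0,-8.19]
    - [0,0,0,-8.19]

```text
time: 12.0
tool_pos: [588.1, -229.1, 309.9]
tcp_rot: [-1.571, -0.0, -0.201]
contact_force: [0.6, 0.6, -0.4]
grip_width: 35.4
```

Emit:
arm_command:
  deltas:
    - [0,0,0,-8.19]
    - [-0.006,0,0.045,0]
    - [-0.006,0,0.045,0]
    - [-0.006,0,0.045,0]
    - [-0.006,0,0.045,0]

```text
time: 12.5
tool_pos: [575.3, -46.3, 310.0]
tcp_rot: [-1.571, -0.001, -0.065]
contact_force: [1.2, 0.0, -0.2]
grip_width: 35.5
```

Emit:
arm_command:
  deltas:
    - [-0.002,0.025,0.025,0]
    - [0,0.025,0,0]
    - [0,0,0,0]
    - [0,0,0,0]

```text
time: 12.9
tool_pos: [575.5, -23.1, 260.3]
tcp_rot: [-1.571, 0.0, -0.065]
contact_force: [0.7, 0.1, 0.3]
grip_width: 35.7
```

```bash
python3 - <<'E'
from look import *
p,T,o=wrist(); im=p["img"].copy(); R,t=pose_bed(Q); K=p["camera_matrix"]
wdraw(im,FR,R,t,K,T); print(o["tool_pos"],o["tcp_rot"],o["grip_width"],bed(-38.8,-59,19.5))
r=vision.regions_of(p,"frame_center"); 
if r: print(r[0]["confidence"],fit(FR,pose_bed,[r[0]["mask"]],[(K,T)],Q))
cv2.imwrite("pics/w5.png",im[:,:,::-1])
E
```

```text
[575.46800724 -23.10789406 260.27323431] [-1.57095502e+00  6.09950672e-05 -6.45187375e-02] 35.65662611845076 [575.61864576 -22.80781074 105.71869913]
0.97 (array([ 6.21875612e+02,  3.30122829e+01, -6.60580046e-02]), np.float64(0.6202868663239866))
```

View pics/w5.png

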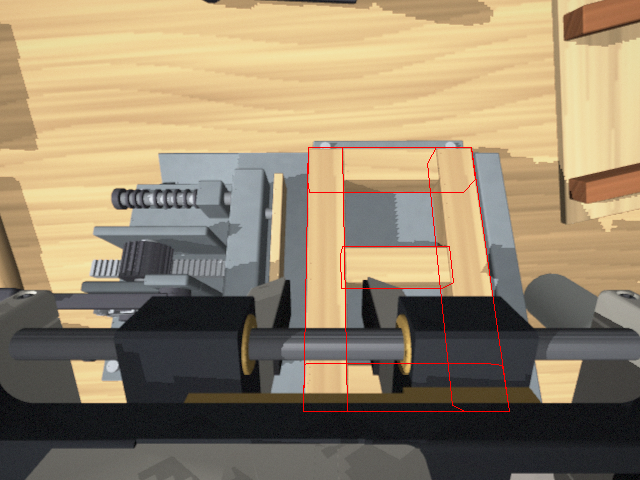

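The overlay matches the frame, and the fingertips (px ~(285,310) and (370,310)) bracket the jaw-side rail. I'll descend.

Emit:
arm_command:
  deltas:
    - [0,0.025,0,0]
    - [0,0.03,0,0]
    - [0,0.025,0,0]
    - [0,0.01,0,0]
    - [0,0,0,0]

```text
time: 13.5
tool_pos: [575.3, -23.3, 169.4]
tcp_rot: [-1.571, 0.001, -0.065]
contact_force: [-1.0, -1.0, -0.0]
grip_width: 35.7
```

Emit:
arm_command:
  deltas:
    - [0,0.01,0,0]
    - [0,0.01,0,0]
    - [0,0.01,0,0]
    - [0,0.01,0,0]
    - [0,0.01,0,0]

```text
time: 14.0
tool_pos: [575.3, -22.8, 118.9]
tcp_rot: [-1.571, 0.0, -0.064]
contact_force: [0.9, 0.1, -0.7]
grip_width: 35.6
```

Emit:
arm_command:
  deltas:
    - [0,0.005,0,0]
    - [0,0.005,0,0]
    - [0,0.005,0,0]
    - [0,0.003,0,0]
    - [0,0,0,0]

```text
time: 14.5
tool_pos: [575.6, -21.4, 101.6]
tcp_rot: [-1.569, -0.001, -0.063]
contact_force: [1.3, 5.3, -1.0]
grip_width: 35.4
```

Emit:
arm_command:
  deltas:
    - [0,0,0,0]
    - [0,0,0,0]
    - [0,0,0,0]
    - [0,0,0,0]
  claw: 255

```text
time: 14.9
tool_pos: [575.4, -23.0, 101.6]
tcp_rot: [-1.572, -0.0, -0.063]
contact_force: [2.2, 2.4, -3.2]
grip_width: 31.3
```

Emit:
arm_command:
  deltas:
    - [0,-0.003,0,0]
    - [0,-0.005,0,0]
    - [0,-0.008,0,0]
    - [0,-0.012,0,0]
    - [0,-0.012,0,0]

```text
time: 15.4
tool_pos: [575.6, -22.9, 143.5]
tcp_rot: [-1.57, -0.001, -0.065]
contact_force: [0.3, -2.5, -4.5]
grip_width: 31.5
```

Emit:
arm_command:
  deltas:
    - [0,-0.015,0,0]
    - [0,-0.015,0,0]
    - [0,-0.015,0,0]
    - [0,0,0,0]

```text
time: 15.8
tool_pos: [576.9, -22.4, 190.5]
tcp_rot: [-1.57, -0.007, -0.065]
contact_force: [0.3, -0.3, -2.3]
grip_width: 32.1
```

```bash
python3 - <<'E'
from look import *
p,T,o=wrist(); q=vision.capture("scene"); print(o["tool_pos"],o["grip_width"],o["contact_force"],o["moment"])
cv2.imwrite("pics/w6.png",np.vstack([p["img"][60:400],cv2.resize(q["img"][220:345,225:485],(640,260),interpolation=cv2.INTER_CUBIC)])[:,:,::-1])
E
```

```text
[576.93567667 -22.41292285 190.45924765] 32.10516196412876 [ 0.25860296 -0.30910504 -2.32936772] [-0.19470619  0.16294441  0.01381556]
```

View pics/w6.png

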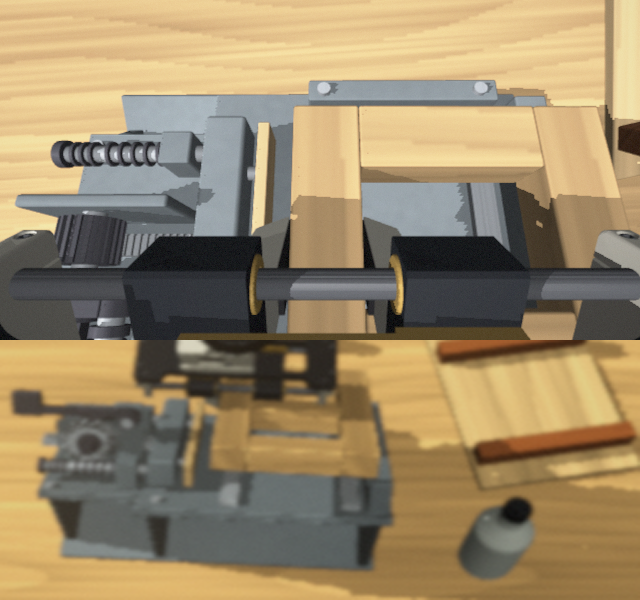

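```bash
cat > bear.py <<'E'
from look import *
tiles=[];M={};C={}
for c in("scene","top"):
    z=np.load(f"{c}.npz"); C[c]=(z["K"],z["T"]); im=cv2.imread(f"pics/{c}0.png").astype(float)
    uv=px(np.array([[482,325,42.]]),*C[c])[0].astype(int); yy,xx=np.mgrid[:480,:640]
    near=np.hypot(xx-uv[0],yy-uv[1])<62
    for th in(1.45,1.6,1.8):
        b=(im[...,2]/(im[...,1]+1)>th)&near
        n,l,s,_=cv2.connectedComponentsWithStats(b.astype(np.uint8)); k=np.argsort(-s[1:,4])[:2]+1; b=np.isin(l,k)
        print(c,th,s[k].tolist(),fit(BR,pose_flat(42),[b],[C[c]],[482,325,.168])); M[c,th]=b
for th in(1.45,1.6,1.8):
    q,s=fit(BR,pose_flat(42),[M["scene",th],M["top",th]],[C["scene"],C["top"]],[482,325,.168]); print(th,q,s)
E
python3 bear.py
```

```text
scene 1.45 [[418, 259, 65, 21, 649], [403, 212, 61, 18, 586]] (array([4.81271033e+02, 3.28027848e+02, 1.92640959e-01]), np.float64(0.7900355871886121))
scene 1.6 [[418, 260, 65, 19, 558], [404, 213, 59, 16, 484]] (array([4.80662760e+02, 3.29316117e+02, 2.10308063e-01]), np.float64(0.6703279018306176))
scene 1.8 [[444, 271, 4, 2, 4], [462, 269, 2, 1, 2]] (array([491.32931167, 315.27496535,   0.61151993]), np.float64(0.0044705224923162895))
top 1.45 [[126, 240, 81, 24, 953], [133, 309, 84, 25, 883]] (array([4.81612715e+02, 3.25431076e+02, 1.69466028e-01]), np.float64(0.9243231317174646))
top 1.6 [[126, 240, 81, 24, 925], [133, 309, 84, 25, 854]] (array([4.82005118e+02, 3.24922452e+02, 1.67598538e-01]), np.float64(0.8990231102399545))
top 1.8 [[127, 240, 80, 24, 842], [134, 310, 82, 23, 806]] (array([4.81953725e+02, 3.24603313e+02, 1.67057248e-01]), np.float64(0.8352553542009885))
1.45 [4.81848739e+02 3.25939233e+02 1.68486046e-01] 0.8532685868332945
1.6 [4.81794090e+02 3.25292377e+02 1.68066071e-01] 0.7796390551218649
1.8 [4.81950798e+02 3.24598139e+02 1.67049475e-01] 0.41952761376927195
```

Emit:
arm_command:
  deltas:
    - [0,-0.01,0,0]
    - [0,-0.02,0,0]
    - [0,-0.025,0,0]
    - [-0.004,-0.02,0.006,0]
    - [-0.008,-0.01,0.014,0]

```text
time: 16.4
tool_pos: [565.2, -2.4, 273.4]
tcp_rot: [-1.571, -0.002, -0.066]
contact_force: [-0.2, -0.1, -3.3]
grip_width: 31.3
```

Emit:
arm_command:
  deltas:
    - [-0.012,0,0.022,0]
    - [-0.014,0,0.027,0]
    - [-0.014,0,0.027,0]
    - [-0.014,0,0.027,0]
    - [-0.014,0,0.027,0]

```text
time: 16.9
tool_pos: [503.4, 133.8, 271.1]
tcp_rot: [-1.57, 0.002, -0.064]
contact_force: [1.0, 0.6, -3.6]
grip_width: 31.8
```

Emit:
arm_command:
  deltas:
    - [-0.014,0,0.027,0]
    - [-0.014,0,0.027,0]
    - [-0.014,0,0.027,0]
    - [-0.011,0,0.022,0]
    - [-0.006,0,0.014,0]

```text
time: 17.4
tool_pos: [451.8, 254.5, 271.3]
tcp_rot: [-1.571, 0.002, -0.062]
contact_force: [0.1, -0.0, -3.9]
grip_width: 32.1
```

Emit:
arm_command:
  deltas:
    - [-0.003,0,0.007,-2.66]
    - [0,0,0,-2.66]
    - [0,0,0,-2.66]
    - [0,0,0,-2.66]
    - [0,0,0,-2.66]

```text
time: 17.9
tool_pos: [450.8, 259.8, 271.3]
tcp_rot: [-1.571, 0.001, 0.17]
contact_force: [0.5, -0.1, -3.6]
grip_width: 31.8
```

```bash
cat > held.py <<'E'
from look import *
def ry(a): return Rot.from_euler('y',-a).as_matrix()
def hpose(o,yoff=0):
    g=np.array(o["tool_pos"])+[0,0,5]; Rz=Rot.from_euler('z',o["tcp_rot"][2]).as_matrix()
    def f(q): # q=(u grip mm, n-above-centre mm, pitch) 
        R=Rz@ry(q[2]); return R,g-R@np.array([q[0],-59,q[1]])
    return f
E
python3 - <<'E'
from held import *
p,T,o=wrist(); K=p["camera_matrix"]; print(o["tool_pos"],o["tcp_rot"],o["grip_width"],o["contact_force"],o["time"])
f=hpose(o); M=[];CC=[]
r=vision.regions_of(p,"frame_center"); q=vision.capture("scene"); r2=vision.regions_of(q,"frame_center"); 
q3=vision.capture("top"); r3=vision.regions_of(q3,"frame_center")
for n,a,b in(("w",p,r),("s",q,r2),("t",q3,r3)):
    if not b: print(n,"none"); continue
    k=(K,T) if n=="w" else (b and (a["camera_matrix"],a["world_to_cam"]))
    for p0 in(.6,.2): print(n,b[0]["confidence"],b[0]["mask"].sum(),fit(FR,f,[b[0]["mask"]],[k],[-39,5.5,p0]))
im=p["img"].copy(); wdraw(im,FR,*f([-39,5.5,.611]),K,T)
g=q["img"].copy(); wdraw(g,FR,*f([-39,5.5,.611]),q["camera_matrix"],q["world_to_cam"])
g=cv2.resize(g[160:330,330:530],None,fx=1.75,fy=1.75,interpolation=cv2.INTER_CUBIC)
im=cv2.resize(im,(440,330)); out=np.zeros((330,790,3),np.uint8); out[:,:440]=im; out[:g.shape[0],440:440+g.shape[1]]=g
cv2.imwrite("pics/h7.png",out[:,:,::-1])
E
```

```text
[450.78291265 259.76733085 271.29332774] [-1.57098631e+00  1.16960779e-03  1.69697142e-01] 31.77217048553351 [ 0.47941971 -0.14199088 -3.55327518] 17.9
w 0.67 42814 (array([-37.35365332,   8.7944386 ,   0.61033182]), np.float64(0.5171150503944622))
w 0.67 42814 (array([-44.12485008,  25.78240268,   0.13446719]), np.float64(0.5338519335713391))
s 0.67 2372 (array([-55.45085246,  20.30271112,   0.74840367]), np.float64(0.8189721705180006))
s 0.67 2372 (array([-51.66024773,  21.07910155,   0.74739534]), np.float64(0.8195702644876406))
t 0.86 3484 (array([-38.07208805,   8.80126997,   0.59952189]), np.float64(0.3696157390712025))
t 0.86 3484 (array([-37.99077867,   8.91319149,   0.59928258]), np.float64(0.36983718364481294))
```

View pics/h7.png

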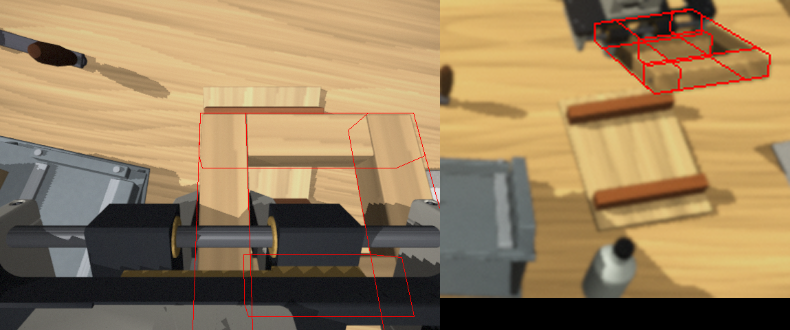

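The held frame still has its 35° tilt and nominal grip (overlay matches in the scene crop, top right). I'll bring the low end to the near bearer, then roll the frame flat about that bearer's outer edge.

Emit:
arm_command:
  deltas:
    - [-0.0037,0.02,0,0]
    - [-0.0037,0.03,0,0]
    - [-0.0037,0.03,0,0]
    - [-0.0037,0.03,0,0]
    - [-0.0037,0.03,0,0]

```text
time: 18.7
tool_pos: [432.9, 256.7, 130.8]
tcp_rot: [-1.571, -0.001, 0.167]
contact_force: [0.0, 0.0, -4.3]
grip_width: 31.8
```

Emit:
arm_command:
  deltas:
    - [0,0.02,0.0005,0]
    - [0,0.01,0,0]
    - [0,0,0,0]
    - [0,0,0,0]

```text
time: 19.1
tool_pos: [433.7, 257.5, 102.6]
tcp_rot: [-1.57, -0.002, 0.168]
contact_force: [0.2, -0.7, -2.6]
grip_width: 31.6
```

Emit:
arm_command:
  deltas:
    - [-0.001,0.006,0,0]
    - [0,0.006,0,0]
    - [0,0.004,0,0]
    - [0,0,0,0]

```text
time: 19.5
tool_pos: [431.6, 257.0, 85.4]
tcp_rot: [-1.571, 0.001, 0.168]
contact_force: [0.1, -0.5, -2.7]
grip_width: 31.8
```

Emit:
arm_command:
  deltas:
    - [0.001,0.002,0,0]
    - [0.001,0.002,0,0]
    - [0,0,0,0]

```text
time: 19.8
tool_pos: [434.4, 257.5, 81.9]
tcp_rot: [-1.57, -0.001, 0.168]
contact_force: [-0.3, 0.0, -1.1]
grip_width: 32.0
```

Emit:
arm_command:
  deltas:
    - [0.0025,0.0025,0,0]
    - [0.0025,0.0025,0,0]
    - [0.002,0.0025,0,0]
    - [0.002,0.0025,0,0]
    - [0,0,0,0]

```text
time: 20.3
tool_pos: [443.0, 258.8, 71.2]
tcp_rot: [-1.571, 0.0, 0.168]
contact_force: [0.9, 0.3, -2.7]
grip_width: 31.8
```

Emit:
arm_command:
  deltas:
    - [0.002,0.0025,0,0]
    - [0.0017,0.0025,0,0]
    - [0.0015,0.0025,0,0]
    - [0.0013,0.0025,0,0]
    - [0,0,0,0]

```text
time: 20.8
tool_pos: [449.0, 259.9, 61.1]
tcp_rot: [-1.571, 0.001, 0.168]
contact_force: [-0.9, 0.7, -2.2]
grip_width: 31.9
```

```bash
python3 - <<'E'
from held import *
p,T,o=wrist(); K=p["camera_matrix"]; print(o["tool_pos"],o["tcp_rot"],o["grip_width"],o["contact_force"],o["moment"],o["time"])
f=hpose(o)
q=vision.capture("scene"); r=vision.regions_of(q,"frame_center"); k=(q["camera_matrix"],q["world_to_cam"])
q2=vision.capture("top"); r2=vision.regions_of(q2,"frame_center"); k2=(q2["camera_matrix"],q2["world_to_cam"])
if r: print("s",r[0]["mask"].sum(),fit(FR,f,[r[0]["mask"]],[k],[-39,5.5,.2]))
c=lambda th,im,kk: wdraw(im,FR,*f([-39,5.5,th]),*kk)
g=q["img"].copy(); c(.12,g,k); g=cv2.resize(g[190:300,380:500],(400,367),interpolation=cv2.INTER_CUBIC)
h=q["img"].copy(); h=cv2.resize(h[190:300,380:500],(400,367),interpolation=cv2.INTER_CUBIC)
cv2.imwrite("pics/h8.png",np.hstack([g,h])[:,:,::-1])
E
```

```text
[449.04214115 259.89195507  61.13911605] [-1.57087556e+00  7.41679190e-04  1.67901660e-01] 31.90130114497604 [-0.87444117  0.70238705 -2.23518228] [-0.10531296  0.22538185  0.02156269] 20.8
s 2300 (array([-40.50295359,  10.59490326,   0.16033914]), np.float64(0.6909645605080875))
```

View pics/h8.png

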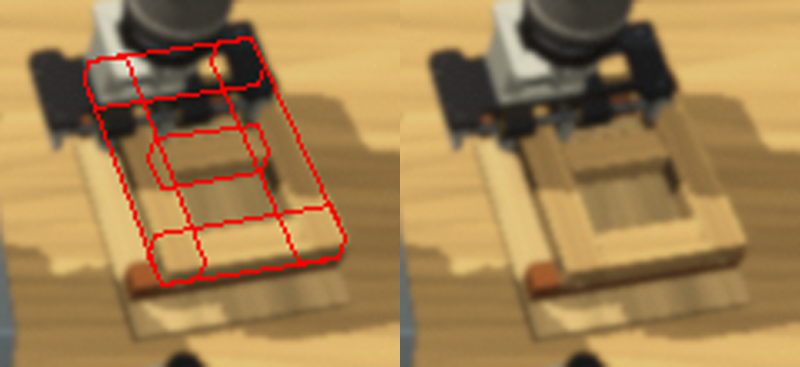

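Emit:
arm_command:
  deltas:
    - [0.0015,0.0015,0,0]
    - [0.0015,0.0015,0,0]
    - [0.0015,0.001,0,0]
    - [0,0,0,0]

```text
time: 21.45
tool_pos: [453.8, 260.7, 57.7]
tcp_rot: [-1.571, -0.0, 0.168]
contact_force: [-0.7, -1.1, -2.0]
grip_width: 31.9
```

Emit:
arm_command:
  deltas:
    - [0,0.0005,0,0]
    - [0,0.0005,0,0]
    - [0,0,0,0]

```text
time: 21.75
tool_pos: [454.0, 260.8, 56.9]
tcp_rot: [-1.571, -0.001, 0.168]
contact_force: [0.7, -1.1, -0.0]
grip_width: 32.1
```

Emit:
arm_command:
  deltas:
    - [0,0.0007,0,0]
    - [0,0.0007,0,0]
    - [0,0,0,0]
    - [0,0,0,0]

```text
time: 22.15
tool_pos: [454.2, 260.8, 56.5]
tcp_rot: [-1.571, -0.002, 0.168]
contact_force: [-2.5, -1.6, 8.8]
grip_width: 31.6
```

```bash
python3 - <<'E'
from held import *
q=vision.capture("scene"); r=vision.regions_of(q,"frame_center"); k=(q["camera_matrix"],q["world_to_cam"]); o=bot.get_obs()
q2=vision.capture("top"); r2=vision.regions_of(q2,"frame_center"); k2=(q2["camera_matrix"],q2["world_to_cam"])
print(o["tool_pos"],o["contact_force"],hpose(o)([-38.8,5.5,0])[1])
g=np.hstack([cv2.resize(a["img"][y:y+110,x:x+120],(400,367),interpolation=cv2.INTER_CUBIC) for a,y,x in((q,190,380),(q2,225,110))])
cv2.imwrite("pics/h9.png",g[:,:,::-1])
for n,a,kk in(("s",r,k),("t",r2,k2)):
    if a: print(n,a[0]["mask"].sum(),fit(FR,pose_flat(56),[a[0]["mask"]],[kk],[481.8,325.4,.168]))
E
```

```text
[454.16824991 260.75905193  56.51287997] [-2.21006788 -1.73558262  9.0872621 ] [482.56816567 325.4110804   56.01287997]
s 2275 (array([4.82404183e+02, 3.25816160e+02, 1.67969526e-01]), np.float64(0.6759762868165993))
t 2106 (array([4.818e+02, 3.254e+02, 1.680e-01]), np.float64(-0.0))
```

Emit:
arm_command:
  deltas:
    - [0,0,0,0]
    - [0,0,0,0]
    - [0,0,0,0]
    - [0,0,0,0]
  claw: 120

```text
time: 22.75
tool_pos: [453.7, 260.7, 55.2]
tcp_rot: [-1.571, -0.0, 0.168]
contact_force: [0.7, -0.1, 0.5]
grip_width: 48.7
```

Emit:
arm_command:
  deltas:
    - [0,-0.005,0,0]
    - [0,-0.01,0,0]
    - [0,-0.02,0,0]
    - [0,-0.03,0,0]
    - [0,-0.04,0,0]

```text
time: 23.25
tool_pos: [452.8, 260.3, 161.0]
tcp_rot: [-1.571, 0.003, 0.168]
contact_force: [0.3, 0.4, 0.2]
grip_width: 48.3
```

Emit:
arm_command:
  deltas:
    - [0,-0.04,0,0]
    - [0,-0.04,0,0]
    - [-0.02,-0.03,-0.04,0]
    - [-0.02,0,-0.045,0]
    - [-0.02,0,-0.045,0]

```text
time: 23.75
tool_pos: [416.7, 124.5, 269.9]
tcp_rot: [-1.571, -0.004, 0.17]
contact_force: [0.8, -0.5, -0.2]
grip_width: 48.3
```

Emit:
arm_command:
  deltas:
    - [0,0,-0.045,0]
    - [0,0,-0.045,0]
    - [0,0,-0.045,0]
    - [0,0,-0.03,0]
    - [0,0,0,0]

```text
time: 24.25
tool_pos: [445.1, -40.3, 268.9]
tcp_rot: [-1.572, -0.001, 0.163]
contact_force: [-0.3, 0.7, 0.3]
grip_width: 48.7
```

```bash
python3 - <<'E'
from held import *
o=bot.get_obs(); print(o["tool_pos"],o["time"],o["grip_width"])
M=[];C=[];t=[]
for c,y,x in(("scene",220,225),("top",150,110)):
    q=vision.capture(c); kk=(q["camera_matrix"],q["world_to_cam"]); r=vision.regions_of(q,"frame_center")
    for d in r[:1]: M.append(d["mask"]);C.append(kk); print(c,d["confidence"],d["mask"].sum(),fit(FR,pose_flat(56),[d["mask"]],[kk],[482.4,325.6,.165]))
    g=q["img"].copy(); wdraw(g,FR,*pose_flat(56)([481.8,325.4,.168]),*kk)
    w=270 if c=="scene" else 340; t.append(cv2.resize(g[y:y+(130 if c=="scene" else 200),x:x+w],(680,300 if c=="scene" else 300),interpolation=cv2.INTER_CUBIC))
    for n in("carton","glue","crank","hammer"):
        for d in vision.find_in(q,n)[:1]: print(c,n,(np.linalg.inv(kk[1])@np.append(d["xyz"],1))[:3].round(0),round(d["confidence"],2))
cv2.imwrite("pics/f10.png",np.vstack(t)[:,:,::-1])
E
```

```text
[445.09710661 -40.2918729  268.89514677] 24.25 48.65183877556489
scene 0.59 3226 (array([4.81785605e+02, 3.25702464e+02, 1.62626174e-01]), np.float64(0.956988237062648))
scene carton [ 429. -425.   42.] 0.71
scene glue [730. 240. 111.] 0.64
scene crank [366. -37.  15.] 0.71
scene hammer [ 681. -407.   18.] 0.75
top 0.82 5166 (array([4.82564466e+02, 3.24662402e+02, 1.73949537e-01]), np.float64(0.9645730783794018))
top carton [ 422. -418.   41.] 0.59
top glue [703. 241. 110.] 0.78
top hammer [ 660. -417.   22.] 0.57
```

View pics/f10.png

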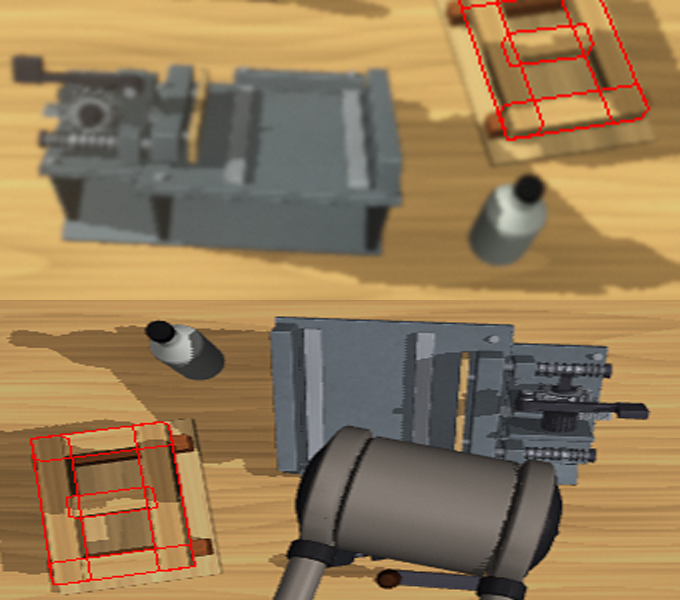

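The overlay fits the frame on the bearers, but it's worth checking in numbers that the bars stick out equally at both ends. I'll measure the bar ends in the first pictures.

```bash
python3 - <<'E'
from look import *
R,t=pose_flat(42)([481.8,325.4,.168])
for c in("scene","top"):
    z=np.load(f"{c}.npz"); im=cv2.imread(f"pics/{c}0.png").astype(np.float32); rt=im[...,2]/(im[...,1]+1)
    s=np.arange(-115,116,.5)
    for X in(-82,82):
        e=[]
        for dx in(-6,0,6):
            P=px(np.c_[0*s+X+dx,s,0*s]@R.T+t,z["K"],z["T"]).astype(np.float32); v=cv2.remap(rt,P[:,0].reshape(1,-1),P[:,1].reshape(1,-1),cv2.INTER_LINEAR)[0]
            mid=np.median(v[150:300]); th=(mid+1.25)/2; k=np.where(v>th)[0]; k=k[np.abs(s[k])<110]; e.append((s[k[0]],s[k[-1]]))
        print(c,"ends of bar",X,e)
    for Y in(-60,0,60):
        s2=np.arange(-130,131,.5); P=px(np.c_[s2,0*s2+Y,0*s2]@R.T+t,z["K"],z["T"]).astype(np.float32); v=cv2.remap(rt,P[:,0].reshape(1,-1),P[:,1].reshape(1,-1),cv2.INTER_LINEAR)[0]
        k=s2[v>1.5]; print(c,"x at Y",Y,[(g[0],g[-1]) for g in np.split(k,np.where(np.diff(k)>5)[0]+1) if len(g)>8])
E
```

```text
scene ends of bar -82 [(np.float64(-89.5), np.float64(90.5)), (np.float64(-91.5), np.float64(90.0)), (np.float64(-93.5), np.float64(90.0))]
scene ends of bar 82 [(np.float64(-89.0), np.float64(92.0)), (np.float64(-92.5), np.float64(92.0)), (np.float64(-95.0), np.float64(92.0))]
scene x at Y -60 [(np.float64(-89.5), np.float64(-58.0)), (np.float64(74.0), np.float64(102.5))]
scene x at Y 0 [(np.float64(-90.0), np.float64(-57.5)), (np.float64(74.0), np.float64(102.0))]
scene x at Y 60 [(np.float64(-90.0), np.float64(-58.5)), (np.float64(74.0), np.float64(102.0))]
top ends of bar -82 [(np.float64(-98.0), np.float64(90.5)), (np.float64(-98.5), np.float64(90.0)), (np.float64(-98.5), np.float64(90.5))]
top ends of bar 82 [(np.float64(-98.0), np.float64(91.0)), (np.float64(-97.5), np.float64(91.0)), (np.float64(-96.0), np.float64(90.5))]
top x at Y -60 [(np.float64(-94.0), np.float64(-71.0)), (np.float64(65.0), np.float64(93.0))]
top x at Y 0 [(np.float64(-94.5), np.float64(-70.5)), (np.float64(65.0), np.float64(93.0))]
top x at Y 60 [(np.float64(-94.5), np.float64(-70.5)), (np.float64(65.0), np.float64(92.5))]
```

```bash
python3 -c "
from plant import job; print(job.close_job())"
```

```text
the job is handed in; nothing more can be done
None
```

The job is done and handed in at about 24.5 s of the 56 s allowed. The pawl was lifted and held clear for about two seconds until the jaw had run all the way back, then let down again. After that the frame was gripped by its jaw-side rail, lifted off, rolled flat over the near bearer's outer edge, pressed down with about 9 N and released.

**What the last checks showed:**
- **Jaw and pawl:** the jaw pad sat at its fully-back position before I lowered the pawl. The pawl tab was back at its "down" position afterwards.
- **Frame position:** it fits flat at about (482, 325) mm, within about 1 mm of the bearers' centre. The two cameras put its yaw at 0.163 and 0.174 rad, against 0.168 for the bearers, so it is square to within about 0.3°.
- **Bystanders:** the carton, glue bottle and hammer are within about 10 mm of where they were first seen, which is roughly the detector's scatter. The crank was confirmed by the scene camera only, because the arm hid it from the top camera.

**Checks that disagreed:**
- The overhead picture seemed to show the bars sticking out further on one side. Measuring the bar ends put the offset at about 1 mm, with the rest due to viewing angle.
- One overhead fit of the frame failed while the arm was in the way.
- The network's `pawl_tab` position was 30–40 mm off, as it marks the whole pawl, so I used my own fit of the cramp instead.

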